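# Raise the glass cover of the light panel and square up the plate carrier

## Task

Open the glass cover of the light panel: push its front lip up past the balance point and let it lean on its backstops so that it stays open by itself, neither throwing nor dropping it. Then slide the black plate carrier that lies crooked on the panel gently into the rear left corner until it lies flat, flush against both guide fences, and let go. Handle the cover and the carrier with light force and only by their frames, never by the glass, and leave the other things where they are.

Things in the scene. Friction and masses are not known exactly. Their poses are not given: they have to be found in the camera images.
- bed: Light panel for copying glass negatives, fixed: grey housing, flat white opal top 60 mm above the table. Origin on the table; x points to the rear (hinge side, away from the robot at yaw 0), y to the left, z up. Housing x -80 to +125, y -135 to +135 mm. Front and right sides of the top are open, but for a rubber bumper 10 mm across, 14 mm high at (-70, -122) mm
- fence_corner (a point): Inner corner of the two aluminium guide fences at the height of the opal top: (80, 110, 60) mm in the panel's frame, same axes. The fences stand 12 mm above the top: the rear one along y has its inner face at panel x = +80 mm, the left one along x has its inner face at y = +110 mm, from x = -75 mm back to the rear fence
- cover_hinge (a point): middle of the cover's hinge axis: (105, 0, 76) mm in the panel's frame; the axis runs along the panel's y. Just behind it two steel ears with rubber studs are the backstops
- cover (a joint): Opening angle of the glass cover in rad: 0 closed and level, growing as the front lip goes up. It balances about upright (1.54) and rests on its backstops 10 degrees past upright (1.745). The hinges are damped and nearly frictionless: let go below the balance point it falls shut. Lifting it takes 3 to 5 N at the lip when level, less as it rises
- cover_frame: Aluminium frame of the glass cover, 10 mm thick, 262 mm wide (y), 0.64 to 0.96 kg with glass. Origin on the hinge axis; axes turn with it; it lies towards its own -x, flat underside at z = -2, top at z = +8 mm. Front rail x = -215 to -170 mm, its foremost 30 mm overhang the housing as a lip, 74 mm free below; side rails 22 mm wide
- cover_lip (a point): middle of the lower front edge of the cover's lip: (-215, 0, -2) mm in the cover frame's axes, so 215 mm from the hinge axis; it moves with the cover and shares its axes. Pushes of over 15 N strain the glass and hinges, and so does swinging faster than 1.5 rad/s
- pane: glass pane in the cover frame, x = -170 to -28 mm and y = -109 to +109 mm in the cover frame's axes, not to be touched; origin as the cover frame
- carrier: Plate carrier lying loose on the opal top under the cover: black metal frame 90 mm (x) by 130 mm (y), 10 mm high, rails 12 mm wide, holding a glass negative; 0.23 to 0.39 kg in all. Origin at the centre of its underside, z up, axes roughly the panel's; starts 2 to 45 mm short of the fences, turned up to 0.2 rad. Home, its rear and left edges touch the fences
- carrier_corner (a point): rear left lower corner of the carrier: (45, 65, 0) mm in the carrier's frame. It slides under 2 to 4 N; over 15 N of push or pressure can crack the old negative
- plate: glass negative 65 by 105 mm let 3.5 mm below the carrier's top, not to be touched; origin as the carrier
- loupe: black loupe 46 mm across, 50 mm tall, standing to the right of the panel; origin at the centre of its foot
- dust_brush: wooden dusting brush 200 mm long lying on the table to the left of the panel; origin under its middle
- plate_box: closed cardboard plate box 130 x 100 x 55 mm standing to the left of the panel; origin at the centre of its underside

How it is judged:
By the outcome, as a careful person would: the job done as asked, in the order asked, and still so for the second after the job is handed in, with the robot touching nothing.
It also fails if it takes over 72 s, if anything falls off the work surface, if the arm or the gripper's body presses on something with over 40 N, if the wrist force passes 120 N, or if a joint passes its speed limit or range.

## Robot

A 6-joint arm with a two-finger parallel gripper is mounted at the origin on the work surface. World frame = base frame: x ahead of the robot, y to its left, z up, the work surface at z = 0. Lengths are in m, angles in degrees, forces in N, time in s.
With the tool pointing down it reaches from about 0.275 to 0.75 m from the base axis. Payload 10.2 kg.
Tool frame: the origin (TCP) lies midway between the tips of the shut fingers; the grasp point (between the pads) lies 19 mm behind it; x points along the fingers, y is the direction in which the jaws open and shut, and the axes are right-handed (so a half turn about x gives the same grasp; the last joint's range is limited). The gripper opens to 88 mm and grips with 3 to 60 N. Pads are 18 mm wide; open, the fingers measure 123 mm over their backs; the gripper's body (75 mm by 187 mm) begins 45 mm behind the grasp point.
Start: joints at [-81.498, 17.928, 85.812, -0, 76.261, -12.8], TCP at [0.191, -0.489, 0.239] pointing down, gripper open.
Joint ranges: [-168.41, 168.41], [-55.51, 124.54], [10.69, 146.95], [-70.63, 250.63], [1, 178], [-165.06, 165.06]. Speed limits (degrees/s): [136.94, 136.94, 172.46, 180, 180, 180].

## Interface

Orientations are given as a 3x3 rotation matrix whose columns are the frame's x, y, z axes.
In Python, from workcell import robot gives the robot as it stands. The module is installed in compiled form; this text tells all that it offers. Calls block until the motion is done:
- robot.movep(position, orientation): joint-space move of the TCP to a pose.
- robot.move_l(position, rot=None, feed=0.15): straight line of the TCP; rot=None keeps the orientation; feed is the mean speed in m/s.
- robot.move_joints(angles): joint-space move.
- robot.grip(opening): opening from 0.0 (shut) to 1.0 (fully open); the grip force is fixed at half the most; returns when the fingers have stopped.
- robot.dwell(seconds).
- robot.ik(position, orientation): joint angles nearest the present ones, or None.
- robot.snapshot(name): name is "side" or "top"; returns a dict with "frame" (420x560x3 uint8, red, green, blue), "z_map" (420x560 float32, m along the optical axis (not along the pixel's ray), 0 where there is no reading), "fov_y" (degrees; the focal length in pixels is half the picture's height over the tangent of half this angle, whatever the lens; pixels are square), "cx", "cy" (the principal point, pixels), "D" ([k1, k2, p1, p2, k3] as OpenCV has them; the pictures are not rectified), "view" (4x4, takes a point from world to camera coordinates). Camera axes: x right, y down, z forward; pixel columns grow to the right and rows downward; lengths in m; the calibration is good to about 2 mm. A picture is of the moment at which its call begins.
A pose or a line that the arm cannot do raises robot.MotionError and nothing moves.
- robot.finish_job(): hands the job in, once; it reports no verdict.
Readings, each from a call of its own:
- robot.current_t(): time.
- robot.current_qpos(): joint angles.
- robot.current_joint_vel(): joint speeds.
- robot.current_joint_torque(): joint torques, N m.
- robot.current_tcp_pos(): TCP position.
- robot.current_orientation(): TCP orientation.
- robot.current_wrist_force(): force on the tool from outside, world axes, zero at the start.
- robot.current_ft_torque(): the same for the moment, N m.
- robot.current_gripper_width(): opening from 0.0 (shut) to 1.0 (fully open).
Only numpy, scipy, OpenCV 4.12 (cv2) and the standard library are available. Lean on these libraries where they do the work, as an engineer would, in place of code of your own. Each camera call takes 0.05 s, during which the arm holds its last target. There are 200 camera calls.

## Working session

There is one attempt and no reset: what is moved stays moved. The work goes in short steps, each a Python script; the robot and the scene stay as the last script left them, time stands still between calls to the robot, and variables do not carry over. Pictures are saved under pics/ and viewed, about 8 in all and at most 12, crops included, and the job is handed in when it is done.

```bash
mkdir -p pics; cat > h.py <<'E'
import numpy as np, cv2
from workcell import robot
def snap(n):
    s=robot.snapshot(n); h=s["frame"].shape[0]
    f=h/2/np.tan(np.radians(s["fov_y"])/2)
    s["K"]=np.array([[f,0,s["cx"]],[0,f,s["cy"]],[0,0,1.]]); s["D"]=np.array(s["D"],float); s["view"]=np.array(s["view"]); return s
def save(s,p): cv2.imwrite("pics/"+p,s["frame"][:,:,::-1])
def ray(s,px):
    px=np.array(px,float).reshape(-1,1,2); u=cv2.undistortPoints(px,s["K"],s["D"]).reshape(-1,2)
    R=s["view"][:3,:3];t=s["view"][:3,3]
    return -R.T@t, np.c_[u,np.ones(len(u))]@R
def onz(s,px,z):
    o,d=ray(s,px); return o+d*((z-o[2])/d[:,2:3])
def depthpts(s,px):
    o,d=ray(s,px); px=np.array(px,int).reshape(-1,2)
    return o+d*s["z_map"][px[:,1],px[:,0]][:,None]
def proj(s,P):
    P=np.array(P,float).reshape(-1,3); R=s["view"][:3,:3]
    return cv2.projectPoints(P,cv2.Rodrigues(R)[0],s["view"][:3,3],s["K"],s["D"])[0].reshape(-1,2)
E
python3 - <<'E'
from h import *
for n in("top","side"):
    s=snap(n);save(s,n+"0.png");np.savez(n+"0.npz",**{k:v for k,v in s.items()})
    print(n,s["K"][0,0],s["cx"],s["cy"],s["D"],-s["view"][:3,:3].T@s["view"][:3,3],s["view"][2,:3])
print(robot.current_t(),robot.current_orientation())
E
```

```text
top 486.3446752652967 277.2224624578753 202.89670717239275 [-0.0794817  0.         0.         0.         0.       ] [0.44737771 0.04779291 1.08249442] [ 0.19780838  0.01486962 -0.98012792]
side 513.4008294026415 278.36480931890185 212.08813013623916 [0.00749863 0.         0.         0.         0.        ] [0.26067441 0.69669884 0.82677359] [ 0.339753   -0.61950303 -0.70766086]
0.1 [[-1.88980108e-04  3.63275806e-01 -9.31681626e-01]
 [ 1.14306662e-03 -9.31680956e-01 -3.63275777e-01]
 [-9.99999329e-01 -1.13362607e-03 -2.39179281e-04]]
```

View pics/top0.png

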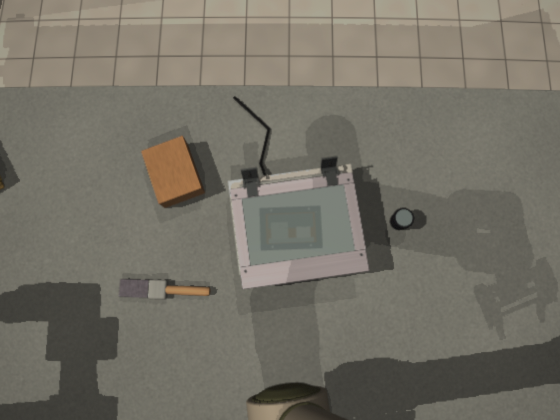

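View pics/side0.png

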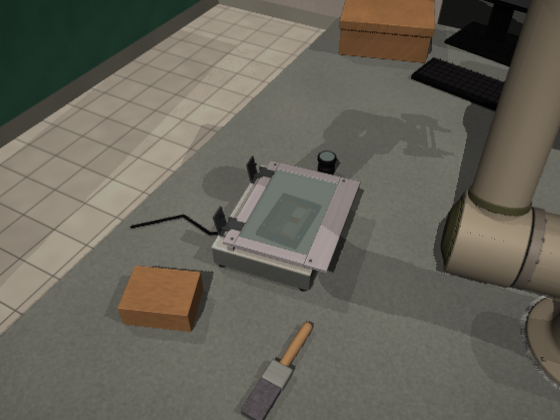

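The top view shows the pale pink cover frame, with front corners near (242,287) and (367,270). The carrier shows through the glass at about (260–322, 207–249). The panel is yawed a few degrees. The side view shows the same things, with the backstop ears near (220,222) and (252,170).

```bash
python3 - <<'E'
from h import *
for n in("top","side"):
    s=dict(np.load(n+"0.npz")); im=s["frame"].astype(int)
    m=((im[:,:,0]-im[:,:,1]>6)&(im[:,:,2]-im[:,:,1]>-4)&(im.sum(2)>330)).astype(np.uint8)
    if n=="side": m[:, 370:]=0
    m[:100]=0
    m=cv2.morphologyEx(m,cv2.MORPH_CLOSE,np.ones((3,3)))
    k,l,st,_=cv2.connectedComponentsWithStats(m); i=1+np.argmax(st[1:,4]); print(n,st[i])
    c=max(cv2.findContours((l==i).astype(np.uint8),0,cv2.CHAIN_APPROX_NONE)[0],key=len)
    ap=cv2.approxPolyDP(cv2.convexHull(c),5,True).reshape(-1,2)
    P=onz(s,ap,.084); print(np.c_[ap,P.round(4)])
    W=onz(s,c.reshape(-1,2),.084)[:,:2].astype(np.float32)
    r=cv2.minAreaRect(W*1000); print(r)
    z=depthpts(s,ap); print("depth pts",z.round(3).tolist())
    v=s["frame"].copy(); cv2.drawContours(v,[c],-1,(0,255,0),1); x,y=(150,120)
    cv2.imwrite(f"pics/m_{n}.png",cv2.resize(v[y:y+200,x:x+260,::-1],None,fx=2,fy=2,interpolation=0))
a=cv2.imread("pics/m_top.png");b=cv2.imread("pics/m_side.png");c=np.hstack([a,b]);cv2.imwrite("pics/m.png",cv2.resize(c,(800,int(800*c.shape[0]/c.shape[1]))))
E
```

```text
top [ 282  197   87   86 1767]
[[ 3.560e+02  1.970e+02  6.628e-01 -1.023e-01  8.400e-02]
 [ 3.680e+02  2.690e+02  5.126e-01 -1.239e-01  8.400e-02]
 [ 2.840e+02  2.820e+02  4.850e-01  4.740e-02  8.400e-02]
 [ 2.930e+02  2.610e+02  5.278e-01  2.940e-02  8.400e-02]]
((573.366943359375, -26.17516326904297), (153.96652221679688, 178.47190856933594), 8.65166187286377)
depth pts [[0.663, -0.102, 0.083], [0.513, -0.124, 0.085], [0.485, 0.047, 0.085], [0.528, 0.029, 0.084]]
side [ 223  161  137  110 3384]
[[ 2.700e+02  1.610e+02  7.128e-01 -8.800e-02  8.400e-02]
 [ 3.590e+02  1.820e+02  5.083e-01 -1.188e-01  8.400e-02]
 [ 3.260e+02  2.700e+02  4.682e-01  1.361e-01  8.400e-02]
 [ 2.310e+02  2.500e+02  6.472e-01  1.793e-01  8.400e-02]
 [ 2.230e+02  2.410e+02  6.731e-01  1.674e-01  8.400e-02]]
((590.1268310546875, 30.348548889160156), (208.97256469726562, 276.60968017578125), 8.911675453186035)
depth pts [[0.714, -0.09, 0.082], [0.508, -0.119, 0.084], [0.469, 0.134, 0.081], [0.658, 0.165, 0.063], [0.676, 0.164, 0.079]]
```

View pics/m.png

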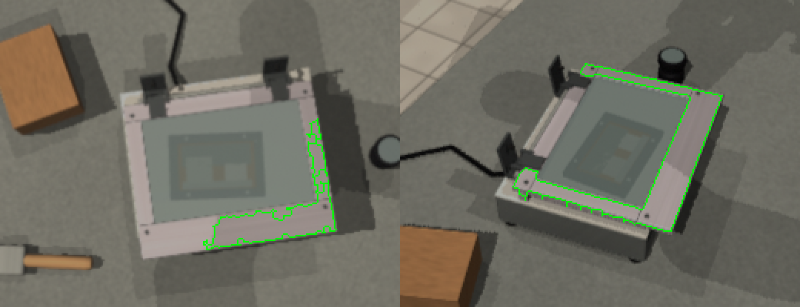

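```bash
cat >> h.py <<'E'
YAW=np.radians(8.8)
c,s_=np.cos(YAW),np.sin(YAW)
RP=np.array([[c,-s_,0],[s_,c,0],[0,0,1]])
FC=np.array([0.4895,0.0075,0])          # lip front edge middle, on table
O=FC+RP@[.110,0,0]                        # panel origin
def W(x,y,z): return O+RP@(np.array([x,y,z])/1000)   # panel mm -> world
def Rt(al,flip=1):  # tool x along panel x pitched up al (deg), jaws along panel y
    a=np.radians(al); x=np.array([np.cos(a),0,np.sin(a)]); y=np.array([0,flip,0.]); return RP@np.c_[x,y,np.cross(x,y)]
def tcp(th,a,al,gap=0,half=9): # TCP (panel mm) so that upper tip corner touches cover-local (a,-2-gap)
    b=-2-gap; p=np.array([105+a*np.cos(th)+b*np.sin(th),0,76-a*np.sin(th)+b*np.cos(th)])
    r=np.radians(al); return p-half*np.array([-np.sin(r),0,np.cos(r)])
E
python3 - <<'E'
from h import *
s=dict(np.load("top0.npz")); print("FL/FR top",onz(s,[[242,287],[367.5,270]],.084).round(4).tolist(), "pred",W(-110,131,84).round(4),W(-110,-131,84).round(4),"O",O, "brush/loupe",onz(s,[[210,291],[403,224]],.0).round(3).tolist())
q0=np.array(robot.current_qpos())
for al in(10,0,-10,-20,-30):
  for fl in(1,-1):
    r=[]
    for th in np.linspace(0,1.7,6):
        q=robot.ik(W(*tcp(th,-198,al)),Rt(al,fl)); r.append(None if q is None else np.round(q).astype(int).tolist())
    pre=robot.ik(W(*(tcp(0,-198,al,15)+[-70,0,0])),Rt(al,fl))
    print(al,fl,None if pre is None else np.round(pre),r)
E
```

```text
FL/FR top [[0.474, 0.1327, 0.084], [0.5106, -0.1228, 0.084]] pred [0.4695 0.137  0.084 ] [ 0.5095 -0.122   0.084 ] O [0.59820512 0.02432844 0.        ] brush/loupe [[0.467, 0.21, 0.0], [0.62, -0.22, 0.0]]
10 1 [-46.  76. 140. 114. 118.  58.] [[-32, 64, 133, 136, 113, 78], [-30, 51, 136, 140, 106, 85], [-26, 38, 134, 146, 94, 94], [-21, 31, 127, 150, 81, 101], [-17, 31, 117, 154, 71, 104], [-13, 36, 106, 156, 65, 105]]
10 -1 [ -46.   76.  140.  114.  118. -122.] [[-32, 64, 133, 136, 113, -102], [-30, 51, 136, 140, 106, -95], [-26, 38, 134, 146, 94, -86], [-21, 31, 127, 150, 81, -79], [-17, 31, 117, 154, 71, -76], [-13, 36, 106, 156, 65, -75]]
0 1 [-48.  69. 145. 119. 108.  61.] [[-32, 57, 137, 138, 100, 81], [-31, 42, 139, 140, 91, 89], [-26, 29, 136, 144, 78, 99], [-21, 24, 128, 146, 66, 105], [-17, 25, 117, 149, 57, 108], [-13, 30, 106, 151, 51, 109]]
0 -1 [ -48.   69.  145.  119.  108. -119.] [[-32, 57, 137, 138, 100, -99], [-31, 42, 139, 140, 91, -91], [-26, 29, 136, 144, 78, -81], [-21, 24, 128, 146, 66, -75], [-17, 25, 117, 149, 57, -72], [-13, 30, 106, 151, 51, -71]]
-10 1 None
[... 386 characters left out ...]
-31, 38, 140, 140, 68, 92], [-29, 23, 139, 136, 56, 104], [-25, 14, 132, 131, 44, 116], [-20, 12, 123, 127, 35, 127], [-16, 16, 112, 123, 28, 134], [-13, 23, 101, 121, 24, 139]]
-20 -1 None [[-31, 38, 140, 140, 68, -88], [-29, 23, 139, 136, 56, -76], [-25, 14, 132, 131, 44, -64], [-20, 12, 123, 127, 35, -53], [-16, 16, 112, 123, 28, -46], [-13, 23, 101, 121, 24, -41]]
-30 1 None [[-28, 29, 138, 137, 50, 101], [-27, 16, 135, 127, 39, 117], [-23, 9, 128, 114, 30, 136], [-19, 10, 118, 100, 24, 154], None, None]
-30 -1 None [[-28, 29, 138, 137, 50, -79], [-27, 16, 135, 127, 39, -63], [-23, 9, 128, 114, 30, -44], [-19, 10, 118, 100, 24, -26], [-15, 14, 107, 88, 21, -10], [-12, 22, 96, 78, 18, 1]]
```

```bash
python3 - <<'E'
from h import *
al=-20; R=Rt(al,-1)
t0=tcp(0,-198,al,14)
for dx in(0,-25,-35,-45):
  for z in(0,60,120,160):
    q=robot.ik(W(*(t0+[dx,0,z])),R); print(dx,z,None if q is None else np.round(q))
try:
    robot.movep(W(*(t0+[-38,0,120])),R)
    print(robot.current_tcp_pos(),robot.current_wrist_force(),robot.current_t())
    s=snap("side");save(s,"side1.png")
except robot.MotionError as e: print(e)
E
```

```text
0 0 [-31.  41. 139. 141.  70. -90.]
0 60 [-31.  27. 140. 137.  60. -81.]
0 120 [-31.  13. 139. 130.  51. -68.]
0 160 [-31.   5. 138. 122.  45. -57.]
-25 0 [-35.  42. 143. 138.  73. -93.]
-25 60 [-35.  26. 144. 134.  63. -83.]
-25 120 [-35.  11. 143. 126.  53. -68.]
-25 160 [-35.   2. 141. 118.  47. -56.]
-35 0 [-36.  42. 144. 136.  75. -95.]
-35 60 [-36.  26. 146. 132.  64. -84.]
-35 120 [-36.  10. 145. 124.  54. -68.]
-35 160 [-36.   1. 143. 116.  48. -56.]
-45 0 [-38.  43. 146. 135.  76. -97.]
-45 60 None
-45 120 [-38.   9. 146. 123.  55. -68.]
-45 160 [-38.  -0. 144. 114.  49. -55.]
[0.46606958 0.0033672  0.17179874] [-0.53510423  0.08653616  0.03017203] 2.1167
```

View pics/side1.png

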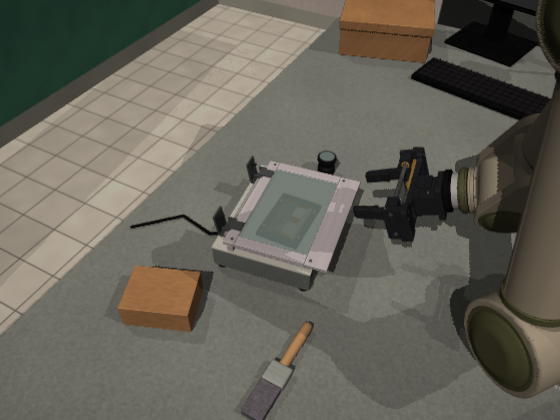

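The side view shows the gripper in front of the lip at (360–440, 150–240), level and clear of everything. Next I go down, under the lip, and lift in small arcs while watching the force.

```bash
python3 - <<'E'
from h import *
al=-20; R=Rt(al,-1); t0=tcp(0,-198,al,14)
robot.grip(0.0)
robot.move_l(W(*(t0+[-36,0,0])),feed=.12); f0=np.array(robot.current_wrist_force()); print("down",f0)
robot.move_l(W(*t0),feed=.06); print("under",np.array(robot.current_wrist_force())-f0, robot.current_tcp_pos())
f0=np.array(robot.current_wrist_force())
for th in np.radians([-1.5,0,2,5,8]):
    robot.move_l(W(*tcp(th,-198,al)),feed=.03); print(round(np.degrees(th),1),(np.array(robot.current_wrist_force())-f0).round(2), round(robot.current_t(),1))
s=snap("side");save(s,"side2.png")
E
```

```text
down [0.55408693 0.07951447 0.85631652]
under [-1.16326173 -0.20989702 -1.17903242] [0.50302409 0.00975133 0.05150812]
-1.5 [ 0.05 -0.78 -3.44] 5.8
0.0 [-0.12 -1.12 -3.61] 6.1
2.0 [ 1.47 -0.19 -3.18] 6.5
5.0 [ 1.85  0.07 -4.27] 7.0
8.0 [ 1.56  1.05 -4.5 ] 7.5
```

View pics/side2.png

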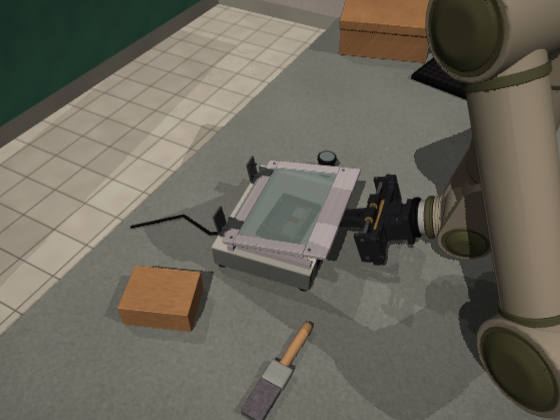

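The lip is raised about 8° on the fingertips at about 4 N, as expected. I carry on along the arc.

```bash
python3 - <<'E'
from h import *
al=-20
for d in list(range(16,81,8))+[84,87,90,93]:
    th=np.radians(d)
    robot.move_l(W(*tcp(th,-198,al)),feed=.07 if d<75 else .04); f=np.array(robot.current_wrist_force()); print(d,f.round(2),round(robot.current_t(),1))
    if np.linalg.norm(f)>12: print("STOP"); break
s=snap("side");save(s,"side3.png")
E
```

```text
16 [ 0.72  0.75 -4.9 ] 8.1
24 [ 0.03 -0.97 -4.04] 8.6
32 [-0.92 -0.89 -3.54] 9.2
40 [-1.77 -0.23 -3.18] 9.7
48 [-2.23 -0.7  -1.65] 10.3
56 [-2.51 -0.91 -2.02] 10.8
64 [-1.16 -0.09  0.02] 11.3
72 [-1.55 -0.45  1.27] 11.9
80 [-0.34 -0.73 -0.04] 12.7
84 [-0.44  0.06  0.51] 13.2
87 [ 0.14 -0.13 -0.05] 13.6
90 [ 0.13  0.42 -0.28] 14.0
93 [0.71 0.28 0.34] 14.4
```

View pics/side3.png

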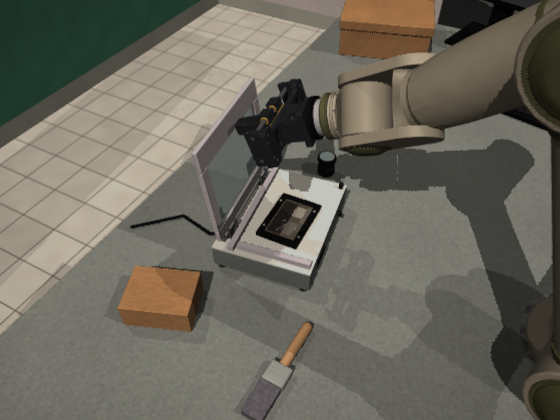

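The cover stands about upright with the carrier exposed at (255–320, 195–245). I push a bit further, wait, back off and measure the carrier.

```bash
python3 - <<'E'
from h import *
al=-20
for d in (95.5,98):
    robot.move_l(W(*tcp(np.radians(d),-198,al)),feed=.03); print(d,np.round(robot.current_wrist_force(),2))
robot.dwell(.5)
p=np.array(robot.current_tcp_pos()); x=np.array(robot.current_orientation())[:,0]
robot.move_l(p-x*.02,feed=.06); robot.move_l(p-x*.14,feed=.2)
Rd=RP@np.c_[[0,0,-1.],[0,1.,0],np.cross([0,0,-1.],[0,1,0])]
cand=[Rd@np.diag([1,k,k]) for k in(1,-1)]
q=np.array(robot.current_qpos()); 
for R in cand: print(robot.ik(W(-150,0,230),R))
qq=[robot.ik(W(-150,0,230),R) for R in cand]; 
# park to the right of the scene
robot.move_joints([-80,10,95,0,75,-12.8]); print(robot.current_t(),robot.current_tcp_pos())
for n in("top","side"):
    s=snap(n);save(s,n+"4.png");np.savez(n+"4.npz",**s)
a=cv2.imread("pics/top4.png")[130:320,200:400];b=cv2.imread("pics/side4.png")[60:300,180:380]
cv2.imwrite("pics/c4.png",np.hstack([cv2.resize(a,(400,380)),cv2.resize(b,(400,480))[:380+0] if 0 else cv2.resize(b,(317,380))]))
E
```

```text
95.5 [0.28 0.27 0.02]
98 [-0.19 -0.31  0.37]
[-1.48029113e+01  8.84320425e+00  9.87165675e+01 -2.54444375e-14
  7.24402282e+01 -1.13602911e+02]
[-1.48029113e+01  8.84320425e+00  9.87165675e+01 -2.54444375e-14
  7.24402282e+01  6.63970887e+01]
19.225 [ 0.19325531 -0.42275485  0.24494873]
```

View pics/c4.png

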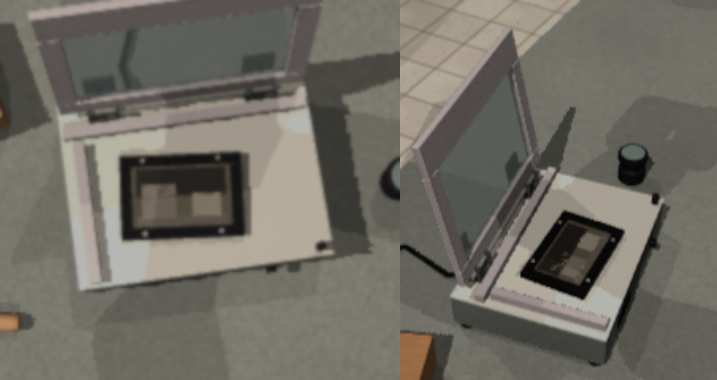

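The cover leans open on its ears and the carrier lies clear, in the top image around (260–323, 206–250). Now I measure the carrier and the fences.

```bash
cat >> h.py <<'E'
def toP(w): return ((np.asarray(w)-O)@RP)*1000
def carrier(s):
    g=s["frame"].max(2); ctr=proj(s,W(15,30,70))[0]
    box=np.zeros(g.shape,np.uint8); cv2.fillConvexPoly(box,proj(s,[W(-72,-105,60),W(-72,106,60),W(78,106,60),W(78,-105,60)]).astype(np.int32),1)
    m=((g<70)&(box>0)).astype(np.uint8); m=cv2.morphologyEx(m,cv2.MORPH_OPEN,np.ones((3,3)))
    c=max(cv2.findContours(m,0,cv2.CHAIN_APPROX_NONE)[0],key=cv2.contourArea)
    w=toP(onz(s,c.reshape(-1,2),.070))[:,:2].astype(np.float32)
    return cv2.minAreaRect(w),c
E
python3 - <<'E'
from h import *
for n in("top","side"):
    s=dict(np.load(n+"4.npz")); r,c=carrier(s); print(n,r,cv2.boxPoints(r).round(1).tolist())
    f=s["frame"]; v=f.copy(); cv2.drawContours(v,[c],-1,(0,255,0),1)
    for L in ([W(80,110,72),W(80,-110,72)],[W(80,110,72),W(-75,110,72)],[W(-80,135,60),W(-80,-135,60)],[W(-80,-135,60),W(100,-135,60)],[W(-80,135,60),W(100,135,60)]):
        a,b=proj(s,L).round().astype(int).tolist(); cv2.line(v,a,b,(255,0,0),1)
    if n=="top": A=cv2.resize(v[150:300,215:385],None,fx=2.5,fy=2.5,interpolation=0)
    else: B=cv2.resize(v[150:300,205:365],None,fx=2.3,fy=2.5,interpolation=0)
cv2.imwrite("pics/c5.png",np.hstack([A,B])[:,:,::-1])
E
```

```text
top ((2.7699813842773438, 9.030876159667969), (129.6805877685547, 87.87445068359375), 83.94218444824219) [[-47.79999923706055, -50.79999923706055], [39.599998474121094, -60.099998474121094], [53.29999923706055, 68.9000015258789], [-34.099998474121094, 78.0999984741211]]
side ((-0.4607582092285156, 17.642436981201172), (134.9859161376953, 91.52780151367188), 84.01487731933594) [[-53.0, -44.70000076293945], [38.0, -54.29999923706055], [52.099998474121094, 80.0], [-38.900001525878906, 89.5]]
```

View pics/c5.png

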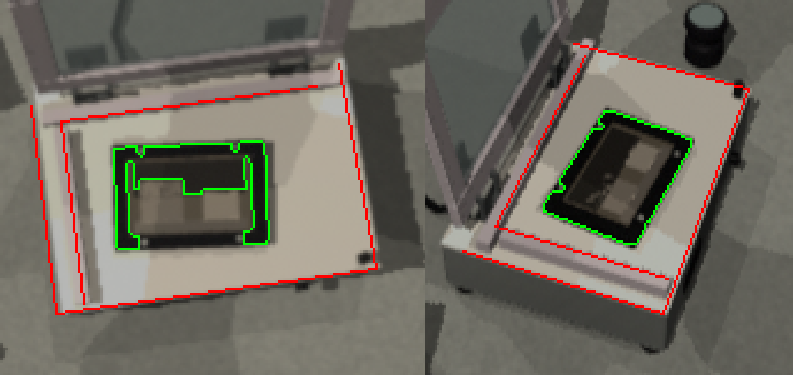

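```bash
cat >> h.py <<'E'
RD=RP@np.c_[[0,0,-1.],[0,-1.,0],np.cross([0,0,-1.],[0,-1,0])]
def F(n=6):
    r=[]
    for _ in range(n): r.append(robot.current_wrist_force()); robot.dwell(.012)
    return RP.T@np.mean(r,0)     # panel axes
def push(p,end,axis,f0,limit,step=.5,feed=.012):
    """creep from panel point p along axis until the push (reaction) exceeds limit"""
    p=np.array(p,float); pk=0
    while p[axis]<end:
        p[axis]+=step; robot.move_l(W(*p),feed=feed); f=-(F(4)-f0)[axis]
        if f>limit: print("stop",p,round(f,2)); return p
        pk=max(pk,f)
    print("end",p,"max",round(pk,2)); return p
E
python3 - <<'E'
from h import *
y,z=12,63.5
robot.movep(W(-74,y,180),RD); robot.grip(.6); print("width",robot.current_gripper_width())
robot.move_l(W(-74,y,z),feed=.12); f0=F(); print("t",robot.current_t(),"f0",f0.round(2),toP(robot.current_tcp_pos()))
for x in(-66,-60,-54,-48,-42,-36,-32):
    robot.move_l(W(x,y,z),feed=.04); f=F(3)-f0; print(x,f.round(2))
    if -f[0]>7: break
np.save("f0.npy",f0); print(robot.current_t())
s=snap("side");save(s,"side6.png");s=snap("top");save(s,"top6.png")
E
```

```text
width 0.6021736768339022
t 23.4 f0 [ 0.05 -0.13 -0.01] [-73.58347658  11.89888533  64.20665518]
-66 [-0.49  0.   -0.13]
-60 [-0.31 -0.24  0.16]
-54 [-0.4   0.66 -0.22]
-48 [ 0.3   0.43 -0.13]
-42 [ 0.11 -0.13  0.24]
-36 [-0.24 -0.34  0.33]
-32 [-0.37 -0.   -0.17]
25.675
```

View pics/side6.png

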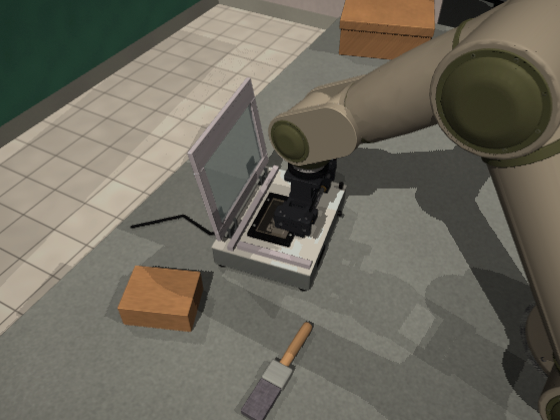

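The gripper stands over the panel by the carrier's front edge at about (300,215), and static force reads near zero. I check numerically whether the carrier moved, from its visible left and rear edges.

```bash
python3 - <<'E'
from h import *
for tag in("4","6"):
  for n in("side",):
    s=dict(np.load(n+"4.npz")); s["frame"]=cv2.imread(f"pics/{n}{tag}.png")[:,:,::-1]
    r,c=carrier(s); w=toP(onz(s,c.reshape(-1,2),.070))
    # visible rear edge: max x per y band; left edge: max y per x band
    print(tag,"rear x@y",[(y,round(w[abs(w[:,1]-y)<4,0].max(),1)) for y in range(-40,81,15) if (abs(w[:,1]-y)<4).any()],
      "left y@x",[(x,round(w[abs(w[:,0]-x)<4,1].max(),1)) for x in range(-45,76,12) if (abs(w[:,0]-x)<4).any()])
E
```

```text
4 rear x@y [(-40, np.float64(39.3)), (-25, np.float64(41.1)), (-10, np.float64(41.8)), (5, np.float64(44.5)), (20, np.float64(45.3)), (35, np.float64(47.0)), (50, np.float64(45.7)), (65, np.float64(50.2)), (80, np.float64(48.9))] left y@x [(-45, np.float64(58.0)), (-33, np.float64(87.8)), (-21, np.float64(87.4)), (-9, np.float64(86.5)), (3, np.float64(84.9)), (15, np.float64(83.3)), (27, np.float64(81.8)), (39, np.float64(80.8)), (51, np.float64(79.2))]
6 rear x@y [(-40, np.float64(66.0)), (-25, np.float64(62.4)), (-10, np.float64(66.0)), (5, np.float64(66.5)), (20, np.float64(66.1)), (35, np.float64(66.3)), (50, np.float64(65.1)), (65, np.float64(66.4)), (80, np.float64(66.0))] left y@x [(-45, np.float64(52.3)), (-33, np.float64(54.3)), (-21, np.float64(86.3)), (-9, np.float64(88.3)), (3, np.float64(88.7)), (15, np.float64(88.5)), (27, np.float64(88.8)), (39, np.float64(88.5)), (51, np.float64(88.8)), (63, np.float64(87.9))]
```

The carrier squared up to the fingers: rear edge at a uniform 66 mm. The readings relax when stopped, so a lasting force will mean the fence. I creep in.

```bash
python3 - <<'E'
from h import *
z=63.5; f0=np.load("f0.npy")
robot.move_l(W(-25,12,z),feed=.03)
p=push([-25,12,z],-13,0,f0,3.5); print(robot.current_t(),(F()-f0).round(2))
robot.move_l(W(p[0]-12,12,z),feed=.06); robot.move_l(W(p[0]-12,12,110),feed=.15)
robot.grip(0); robot.move_l(W(0,-84,110),feed=.2); robot.move_l(W(35,-84,110),feed=.2); robot.move_l(W(35,-84,z),feed=.1)
f0=F(); np.save("f1.npy",f0)
for y in(-64,-50,-44):
    robot.move_l(W(35,y,z),feed=.05); print(y,(F(3)-f0).round(2))
p=push([35,-44,z],-32,1,f0,3.5,step=1,feed=.04); print(robot.current_t())
s=snap("side");save(s,"side7.png"); r,c=carrier(s); w=toP(onz(s,c.reshape(-1,2),.070))
print("rear x@y",[(y,round(w[abs(w[:,1]-y)<4,0].max(),1)) for y in range(-20,106,15) if (abs(w[:,1]-y)<4).any()],
      "left y@x",[(x,round(w[abs(w[:,0]-x)<4,1].max(),1)) for x in range(-9,80,12) if (abs(w[:,0]-x)<4).any()])
E
```

```text
stop [-21.   12.   63.5] 5.33
28.425 [-5.36  0.27  3.26]
-64 [ 0.36 -0.19 -0.35]
-50 [0.22 0.39 0.21]
-44 [-0.01  0.04  0.04]
stop [ 35.  -37.   63.5] 8.24
35.1
rear x@y [(-20, np.float64(76.5)), (-5, np.float64(76.0)), (10, np.float64(76.4)), (25, np.float64(75.7)), (40, np.float64(76.0)), (55, np.float64(75.5)), (70, np.float64(75.9)), (85, np.float64(74.1)), (100, np.float64(75.6))] left y@x [(-9, np.float64(104.4)), (3, np.float64(104.6)), (15, np.float64(104.5)), (27, np.float64(104.8)), (39, np.float64(104.6)), (51, np.float64(104.9)), (63, np.float64(105.4)), (75, np.float64(105.6))]
```

```bash
python3 - <<'E'
from h import *
z=63.5
robot.move_l(W(35,-50,z),feed=.06); robot.move_l(W(35,-60,110),feed=.15)
robot.move_l(W(-40,45,110),feed=.2); robot.grip(.6); robot.move_l(W(-40,45,z),feed=.12)
f0=F(); robot.move_l(W(-25,45,z),feed=.04)
p=push([-25,45,z],-17,0,f0,2.5); print((F()-f0).round(2))
robot.move_l(W(p[0]-12,45,z),feed=.06); robot.move_l(W(-60,45,150),feed=.15)
robot.move_joints([-80,10,95,0,75,-12.8]); print(robot.current_t())
for n in("top","side"):
    s=snap(n);save(s,n+"8.png");np.savez(n+"8.npz",**s)
a=cv2.imread("pics/top8.png")[165:275,225:345];b=cv2.imread("pics/side8.png")[150:290,215:350]
cv2.imwrite("pics/c8.png",np.hstack([cv2.resize(a,(436,400),interpolation=0),cv2.resize(b,(364,400),interpolation=0)]))
E
```

```text
stop [-21.   45.   63.5] 3.29
[-3.53 -0.67  1.49]
44.325
```

View pics/c8.png

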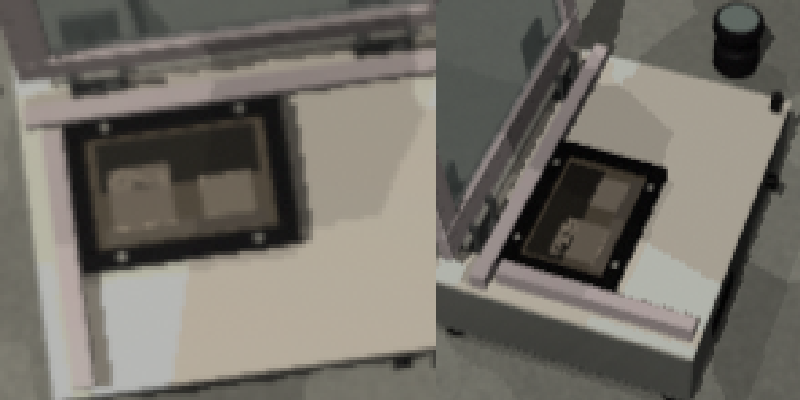

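It looks flush at both fences. One last light nudge to the left confirms that contact held after the rear nudge.

```bash
python3 - <<'E'
from h import *
z=63.5
robot.grip(0); robot.movep(W(35,-70,120),RD); robot.move_l(W(35,-55,z),feed=.12)
f0=F(); robot.move_l(W(35,-41,z),feed=.05)
p=push([35,-41,z],-34,1,f0,2.5); print((F()-f0).round(2))
robot.move_l(W(35,p[1]-12,z),feed=.05); robot.move_l(W(35,-65,140),feed=.15)
robot.move_joints([-80,10,95,0,75,-12.8]); print(robot.current_t())
M={}
for n in("top","side"):
    s=snap(n);save(s,n+"9.png"); r,c=carrier(s); w=toP(onz(s,c.reshape(-1,2),.070)); print(n,r)
    print("front x@y",[(y,round(w[abs(w[:,1]-y)<4,0].min(),1)) for y in range(-10,100,20)],"right y@x",[(x,round(w[abs(w[:,0]-x)<4,1].min(),1)) for x in range(0,76,12)])
a=cv2.imread("pics/top9.png")[60:330,110:430];b=cv2.imread("pics/side9.png")[150:290,215:350]
cv2.imwrite("pics/c9.png",np.hstack([cv2.resize(a,(414,350)),cv2.resize(b,(338,350),interpolation=0)]))
E
```

```text
stop [ 35.  -37.5  63.5] 5.35
[-0.28 -4.96 -0.75]
53.825
top ((33.724632263183594, 38.9903678894043), (130.2390899658203, 87.82405090332031), 89.7737808227539)
front x@y [(-10, np.float64(-10.4)), (10, np.float64(37.9)), (30, np.float64(34.9)), (50, np.float64(48.0)), (70, np.float64(48.6)), (90, np.float64(-9.9))] right y@x [(0, np.float64(-25.0)), (12, np.float64(-26.0)), (24, np.float64(-25.9)), (36, np.float64(-26.1)), (48, np.float64(-26.0)), (60, np.float64(-25.9)), (72, np.float64(-25.5))]
side ((30.621051788330078, 42.364501953125), (125.29805755615234, 91.62237548828125), 89.9239501953125)
front x@y [(-10, np.float64(-15.3)), (10, np.float64(-14.9)), (30, np.float64(-14.6)), (50, np.float64(-15.2)), (70, np.float64(-13.9)), (90, np.float64(-14.5))] right y@x [(0, np.float64(-19.7)), (12, np.float64(-19.6)), (24, np.float64(-20.3)), (36, np.float64(-20.2)), (48, np.float64(-20.2)), (60, np.float64(-20.1)), (72, np.float64(-18.0))]
```

View pics/c9.png

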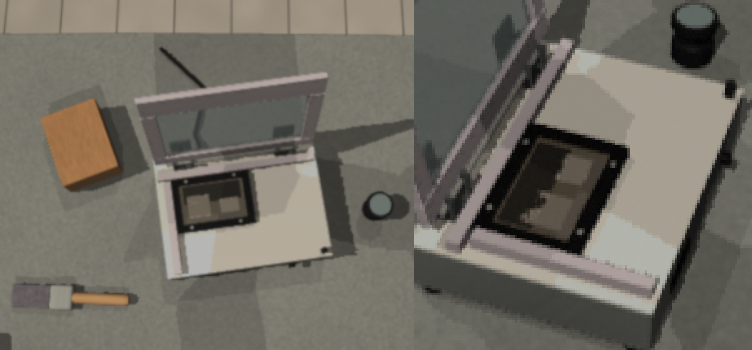

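The carrier is in the corner and square, the cover leans open, and the other things are where they were. I hand the job in.

```bash
python3 -c "
from workcell import robot
robot.finish_job(); print(robot.current_t())"
```

```text
the job is handed in; nothing more can be done
the job is handed in; nothing more can be done
```

The cover is open and stays open by itself, and the carrier is in the rear left corner against both fences. I handed the job in at about 54 s of the 72 s allowed; no verdict is reported.

- **Cover:** I pushed the lip up along its arc with shut fingertips on the front rail only. The force readings stayed around 5 N or less. I followed it past the balance point to about 98° commanded and backed off. Every picture since shows it leaning on its backstops.
- **Carrier:** I squared it against the rear fence with two fingertips on its front edge, then slid it left with the shut fingertips on its right edge. A light nudge at each fence followed. The repeat stops came at the same place: exactly the same at the rear, and within 0.5 mm at the left. The largest force read was about 8 N, at the left fence. Forces were only read between steps, so brief peaks may have been missed.
- **Last pictures:** The carrier lies square to my panel frame within 0.3° and looks flush at both fences. The loupe, brush and box appear unmoved, and the arm is parked clear.
- **Disagreements:** The two cameras put the carrier's edges 4–6 mm apart, more than the 2 mm calibration error. I therefore judged flushness from the fence contact forces and the look of the pictures. The rear stop was about 2 mm short of where I expected it, within my error on the panel's position.

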